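# Pack the paint box and cam it shut

## Robot

A 6-joint arm with a two-finger parallel gripper is mounted at the origin on the work surface. World frame = base frame: x ahead of the robot, y to its left, z up, the work surface at z = 0. Lengths are in m, angles in degrees, forces in N, time in s.
With the tool pointing down it reaches from about 0.3 to 0.75 m from the base axis. Payload 8.5 kg.
Tool frame: the origin (TCP) lies between the finger pads; the fingertips stand 17 mm ahead of it and the grasp point (between the pads) lies 2 mm behind it (env.tip_reach is the distance from the TCP to the fingertips, in m); z points along the fingers, y is the line along which they close (so a half turn about z gives the same grasp; the last joint's range is limited). The gripper opens to 85 mm and grips with 20 to 120 N. Pads are 22 mm wide; open, the fingers measure 114 mm over their backs; the gripper's body (76 mm by 85 mm) begins 54 mm behind the grasp point. The pads swing forward as they close: fully open they stand 13 mm farther back than shut.
Start: joints at [-83.669, 21.807, 74.336, -0, 83.858, -12.336], TCP at [0.176, -0.521, 0.248] pointing down, gripper open.
Joint ranges: [-178.18, 178.18], [-50.72, 133.34], [12.68, 142.11], [-81.47, 261.47], [9.98, 163.14], [-165.26, 165.26]. Speed limits (degrees/s): [136.94, 136.94, 180, 180, 180, 180].

## Interface

Orientations are given as a 3x3 rotation matrix whose columns are the frame's x, y, z axes.
In Python, from rig import env, viewer gives the robot as it stands.
- The arm moves only by the tool move_arm, never from a script. Its argument "motion" is a list of rows, each a list of 2 entries, a list of its own where there are three numbers: the shift along the tool's x, y, z normalised to -1 to 1, where 1 is 50 mm, then the turn, a rotation vector about the tool's x, y, z normalised to -1 to 1, where 1 is 8 degrees. A call has 1 to 20 rows; each row shifts and turns the commanded pose from where the row before left it, along the tool's axes as they then stand; what a row does not reach is not made up. A row lasts 1/10 s, in which the tool goes at most 50 mm and 8.59 degrees, less where a joint would pass 70% of its speed; a pose out of reach is approached as far as the arm can. A call with a number of a shift or a turn outside -1 to 1 is refused whole. A call with a gripper value outside its range is refused whole. "claw" is the closure, from 0 (fully open) to 1 (shut), set as the call begins (left out, the last holds). The fingers move at their own pace and stop on an object; "force" is the grip in N (left out, the last holds). Time passes only in rows, so rows that do not move let the fingers close. It gives the time, the measured TCP pose, the force, the opening and the grip force at its end, in the units of the state.
- env.observe(): the state, without advancing time (a new reading comes with each control period).
- viewer.get_image(name): name is "side" or "top"; returns a dict with "frame" (480x640x3 uint8, red, green, blue), "depth" (480x640 float32, m along the optical axis (not along the pixel's ray), 0 where there is no reading), "fx", "fy", "cx", "cy" (pixels), "eye" and "attitude" of the camera in the world. Camera axes: x right, y up, looking along -z (the intrinsics and any distortion apply to the point x, -y, -z); pixel columns grow to the right and rows downward; lengths in m; the calibration is good to about 2 mm. A picture is of the moment at which its call begins.
- env.close_job(): hands the job in; it is judged then, once.
The state is a dict: "time_s": time; "q": joint angles; "qvel": joint speeds; "joint_efforts": joint torques, N m; "position": TCP position; "tool_rot": TCP orientation; "ft_force": force on the tool from outside, world axes, zero at the start; "wrist_torque": the same for the moment, N m; "grip_width": finger opening in m; "gripper_force": force on a finger pad.
Only numpy, scipy, OpenCV 4.12 (cv2) and the standard library are available. Lean on these libraries where they do the work, as an engineer would, in place of code of your own. Each camera call takes 0.05 s, during which the arm holds its last target. There are 200 camera calls.

## Task

Pack away the flat paint bottle: lay it down gently, flat, in the empty compartment of the open paint box so that nothing stands above the rim, then swing the lid down onto its rubber seal. Then turn the cam lever over the lid's tongue just until its arm points straight across the box and the seal is squeezed shut, without running the cam on past the tongue. Leave the jars in the box, the paint tube and the wet papier-mache figure as they are.

Things in the scene. Friction and masses are not known exactly. Their poses are not given: they have to be found in the camera images.
- case: Open plywood paint box, fixed, 200 mm (its x) by 300 mm (its y), rim 50 mm high, walls and floor 8 mm. Origin: centre of its underside, on the table, z up. The +x side carries the lid hinge, the -x side is the front. Behind x +30 mm lies a trough with three brushes clipped in it, at y +44 to +142 mm a bay with two jars. A 50 mm wide ledge for the cam sticks out of the front to x -156 mm.
- bottle_bay (a point): Centre of the floor of the empty bottle bay (case frame x -32.5, y -52, z 8 mm); axes as the case's. The bay is 119 mm along x, 180 mm along y and 42 mm deep below the rim; the partitions round it end 8 mm below the rim. A thin black rubber seal cord lies on the rim, 4.5 mm proud at the front.
- bottle_center (a point): Centre, half-way up, of the loose flat bottle to be packed: 138 mm long, lying flat along its own x, cap at +x. Body 46 mm wide (y), 36 mm thick (z), from x -69 to +31 mm; then shoulder and round 23 mm cap to +69. About 0.16 kg, centre of mass about 14 mm towards -x. Flat in the bay its top is 6 mm below the rim; on its narrow side it would stand 4 mm above.
- lid (a joint): Lid angle (rad): 0 = flat on the rim, seal fully squeezed; grows as it opens, starts at 1.6 to 1.95. Turns about the case's y through lid_hinge. A friction hinge keeps it at any angle (about 3 N at the edge moves it). At 0.022 it meets the rubber seal, which springs back: let go there, it rests at 0.008 to 0.023, 2 to 5 mm open at the front; full squeeze takes about 10 N.
- lid_hinge (a point): Middle of the hinge line, at rim height on the case's +x side (case frame x +100, y 0, z +50 mm).
- lid_edge (a point): Middle of the lid's free edge, on its outer face. Plain board 200 by 300 mm, 10 mm thick, outer face 10 mm off the hinge line. Axes: x from free edge to hinge, z out of the outer face (up when shut). Open, it stands behind the box and can be pushed over from behind. A brass tongue, 22 mm wide with a domed stud, sticks 15 mm out of the middle of the edge.
- cam (a joint): Cam lever angle (rad), counterclockwise from above. Starts at 0 to 0.3, arm along the front, clear of the lid; 1.83 = arm straight across the box (case +x), over the lid. Lid down, the ramp meets the stud at 1.1 to 1.25 and draws the lid down until 1.6; to 2.1 it is held shut; past 2.3 the cam has overrun. 1 to 6 N at the knob; stays where left on the flat, may turn back on the ramp.
- cam_pivot (a point): On the lever's upright pivot axis, half-way up its arm, 35 mm in front of the box's front wall (case frame x -135, y 0, z +73.5 mm).
- cam_knob (a point): Centre, half-way up, of the upright round black knob on the end of the lever: 18 mm across, 30 mm high, centre 92.5 mm above the table, 62 mm from the pivot axis. It stands on the brass arm (12 mm wide, top 77.5 mm above the table). At cam angle q it lies from the pivot in the direction q - 1.833 rad from case +x. The shut lid's top is 60 mm above the table.
- jar_a_center (a point): Centre of one of two paint jars standing in the box's jar bay: 44 mm across, 34 mm high, top 8 mm below the rim. Leave it.
- jar_b_center (a point): Centre of the other jar, of the same size, in the jar bay. Leave it.
- tube_center (a point): Half-way up a black paint tube standing on its cap on the table: 50 mm wide, 147 mm high. Bystander.
- figure_center (a point): A bottle-shaped papier-mache figure with a balloon head, freshly painted: 90 mm across, 283 mm high; this point is 120 mm above its foot. Bystander.
Mind the look-alikes: they are no part of the job. Leave any turquoise or yellow look-alike of the part that bears bottle_center alone. What is shaped like the part that bears jar_b_center but turquoise is not meant.

How it is judged:
By the outcome, as a careful person would: the job done as asked, in the order asked, and still so for the second after the job is handed in, with the robot touching nothing.
It also fails if it takes over 64 s, if anything falls off the work surface, if the arm or the gripper's body presses on something with over 40 N, if the wrist force passes 120 N, or if a joint passes its speed limit or range.

## Working session

There is one attempt and no reset: what is moved stays moved. The work goes in short steps, Python scripts to look and compute and a tool call to move; the robot and the scene stay as the last step left them, time stands still between calls to the robot, and variables do not carry over. Pictures are saved under pics/ and viewed, at most 10 in all, crops included, and the job is handed in when it is done.

Besides the shell and the picture viewer there is one more tool, called after ">>>" as a command line: name --argument value ..., lists and objects as JSON in quotes. move_arm: Moves the arm, as the interface text tells. Scaled input: -1 to 1 covers 50 mm each way for a shift and 8 degrees each way for a turn. Its arguments: {"type":"object","properties":{"motion":{"type":"array","items":{"type":"array"}},"claw":{"type":"number"},"force":{"type":"number"}},"required":["motion"]}

```bash
mkdir -p pics; ls; cat > h.py <<'E'
import numpy as np, cv2
from rig import env, viewer
def shot(n,save=None):
    im=viewer.get_image(n)
    if save: cv2.imwrite('pics/'+save,cv2.cvtColor(im['frame'],cv2.COLOR_RGB2BGR))
    return im
def cloud(im):
    d=im['depth'];v,u=np.mgrid[:480,:640]
    p=np.stack([(u-im['cx'])/im['fx']*d,-(v-im['cy'])/im['fy']*d,-d],-1)
    R=np.array(im['attitude']);
    return p@R.T+np.array(im['eye'])
E
python3 - <<'E'
from h import *
for n in('top','side'):
    im=shot(n,n+'0.png');np.savez('/tmp/'+n+'0.npz',**{k:np.array(v) for k,v in im.items()})
    print(n,[ (k,np.shape(v)) for k,v in im.items()],im['eye'],im['attitude'],im['fx'])
print(env.observe())
E
```

```text
pics
top [('frame', (480, 640, 3)), ('depth', (480, 640)), ('fx', ()), ('fy', ()), ('cx', ()), ('cy', ()), ('eye', (3,)), ('attitude', (3, 3))] [ 0.34258131 -0.01232151  1.32724062] [[-0.01593673  0.98672937 -0.16158953]
 [-0.99986416 -0.01640662 -0.00157386]
 [-0.00420411  0.1615425   0.9868568 ]] 526.0149860613269
side [('frame', (480, 640, 3)), ('depth', (480, 640)), ('fx', ()), ('fy', ()), ('cx', ()), ('cy', ()), ('eye', (3,)), ('attitude', (3, 3))] [ 0.48612729 -1.07262103  0.85465312] [[ 0.9981379   0.01882265 -0.05802108]
 [-0.05819042  0.57907976 -0.81319156]
 [ 0.01829241  0.81505358  0.57909675]] 490.39139173859274
{'time_s': 0.1, 'q': array([-8.36713610e+01,  2.18374412e+01,  7.43773597e+01, -6.72543351e-04,
        8.38576717e+01, -1.23374969e+01]), 'qvel': array([ 0.1040478 , -0.04261455, -0.10463721, -0.00853976,  0.03162899,
       -0.0210639 ]), 'joint_efforts': array([ 3.81320715e-03, -4.49222875e+01, -2.31655240e+01, -1.69738450e-04,
        3.70298338e-03,  4.61912987e-05]), 'position': array([ 0.17598313, -0.5208465 ,  0.24778855]), 'tool_rot': array([[ 9.47399223e-01,  3.20054199e-01, -1.51029348e-04],
       [ 3.20054130e-01, -9.47398426e-01,  1.25589089e-03],
       [ 2.58868185e-04, -1.23816762e-03, -9.99999200e-01]]), 'ft_force': array([-0.19566168,  0.21926544, -0.67518911]), 'wrist_torque': array([ 0.01650019,  0.03881357, -0.04643196]), 'gripper_force': 0.0, 'grip_width': 0.08535913695887788}
```

View pics/top0.png

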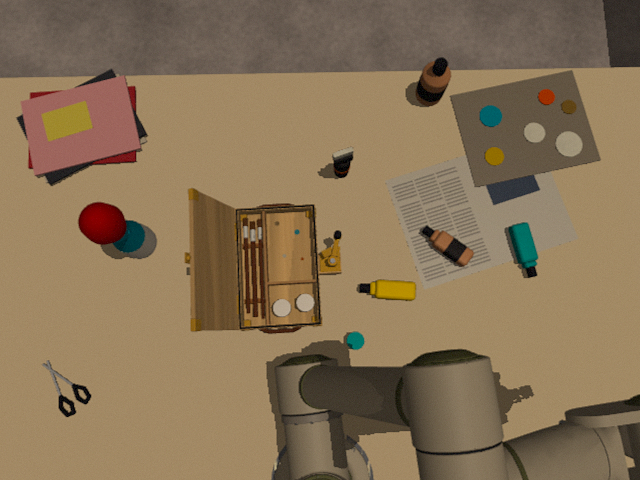

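View pics/side0.png

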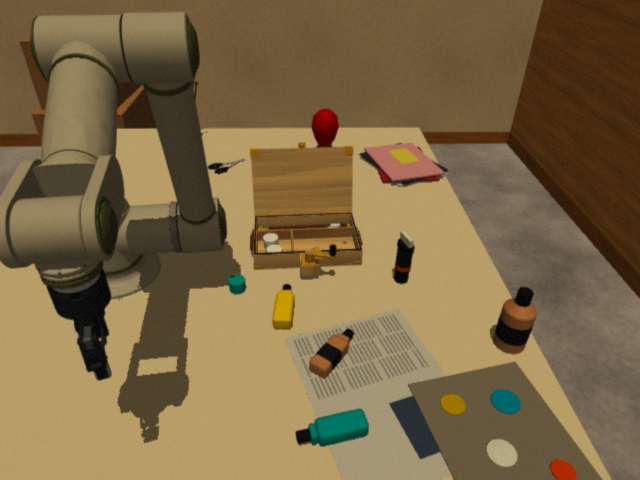

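The top view shows the case at about (278,267), with its lid open to image-left and the cam at (332,255). The terracotta bottle with the black band lies at (447,246), cap to the upper left. The figure is at (103,223), behind the lid. The side view agrees.

```bash
cat > m.py <<'E'
from h import *
I={n:dict(np.load(f'/tmp/{n}0.npz')) for n in('top','side')}
C={n:cloud(I[n]) for n in I}
def near(n,u,v,r=1): 
    p=C[n][v-r:v+r+1,u-r:u+r+1].reshape(-1,3); return np.median(p,0).round(4)
t=C['top']
print('table z',near('top',330,400),near('top',500,350),near('side',200,400))
# bottle
for n,(u0,u1,v0,v1) in dict(top=(415,480,220,270),side=(300,365,320,385)).items():
    p=C[n][v0:v1,u0:u1].reshape(-1,3); p=p[(p[:,2]>.008)&(p[:,2]<.09)]
    r=cv2.minAreaRect((p[:,:2]*1000).astype(np.float32)); print(n,'bottle',len(p),r,'zpct',np.percentile(p[:,2],[50,80,90,97]))
    top=p[p[:,2]>np.percentile(p[:,2],95)-.003]; print(' topflat',len(top),cv2.minAreaRect((top[:,:2]*1000).astype(np.float32)))
# case rim
p=t[190:345,225:330].reshape(-1,3);p=p[(abs(p[:,2]-.052)<.006)]
print('rim',cv2.minAreaRect((p[:,:2]*1000).astype(np.float32)),len(p))
for nm,uv in dict(fr=(316,206),fl=(320,325),br=(238,209),bl=(239,329),lidedgeR=(193,193),lidedgeL=(193,327),tongue=(186,258),knob=(338,234),pivot=(332,262),jar1=(281,308),jar2=(305,303),tubetop=(343,155),head=(102,222)).items(): print(nm,near('top',*uv))
# lid side view
print([near('side',*a) for a in((260,160),(345,160),(300,190),(333,250),(325,120),(404,240))])
E
python3 m.py; python3 -c "
import cv2
a=cv2.imread('pics/top0.png')[180:345,170:490];cv2.imwrite('pics/c1.png',cv2.resize(a,None,fx=2.5,fy=2.5,interpolation=2))"
```

```text
table z [ 0.229  -0.0191  0.3515] [ 0.3011 -0.4449 -0.0016] [ 0.281  -0.4275 -0.0017]
top bottle 960 ((561.6045532226562, -327.3172607421875), (108.0491714477539, 158.56541442871094), 1.123015284538269) zpct [0.03376701 0.03694076 0.03827085 0.04002216]
 topflat 251 ((558.1815795898438, -329.2200927734375), (104.80357360839844, 40.70634460449219), 53.97828674316406)
side bottle 1086 ((564.7335205078125, -324.35943603515625), (140.65908813476562, 46.42995071411133), 52.96379470825195) zpct [0.0331598  0.03561807 0.03648186 0.0377491 ]
 topflat 410 ((552.4812622070312, -340.3844299316406), (94.63126373291016, 40.986846923828125), 51.8790168762207)
rim ((516.2341918945312, 91.38896179199219), (300.8805847167969, 234.1829071044922), 2.1613566875457764) 1707
fr [ 0.6755  0.006  -0.002 ]
fl [3.694e-01 1.000e-04 1.220e-02]
br [0.6586 0.2001 0.05  ]
bl [0.3621 0.1968 0.0509]
lidedgeR [0.6482 0.2648 0.2401]
lidedgeL [0.3648 0.2569 0.2431]
tongue [0.5064 0.2733 0.2509]
knob [ 0.5797 -0.0466  0.1069]
pivot [ 0.5164 -0.0315  0.0827]
jar1 [0.4113 0.094  0.0419]
jar2 [0.4223 0.0355 0.0422]
tubetop [ 0.7643 -0.0615  0.1349]
head [0.5798 0.4389 0.2783]
[array([0.3825, 0.2451, 0.2086]), array([0.6342, 0.2517, 0.204 ]), array([0.4985, 0.222 , 0.1204]), array([ 0.5794, -0.0565,  0.0971]), array([0.5829, 0.419 , 0.2602]), array([ 0.7601, -0.0626,  0.1313])]
```

View pics/c1.png

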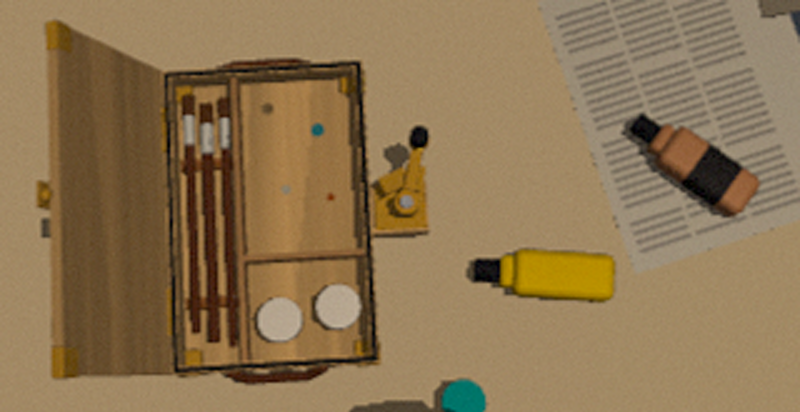

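```bash
cat > fit.py <<'E'
from h import *
from scipy.optimize import least_squares
I={n:dict(np.load(f'/tmp/{n}0.npz')) for n in('top','side')}
def fitrect(P,x0):
    def f(p):
        c,s=np.cos(p[2]),np.sin(p[2]); d=P-p[:2]; a=d[:,0]*c+d[:,1]*s; b=-d[:,0]*s+d[:,1]*c
        qx=abs(a)-(.1-p[3]); qy=abs(b)-(.15-p[3])
        return np.maximum(qx,qy)*1000
    r=least_squares(f,x0,loss='soft_l1'); return r.x,np.median(abs(f(r.x)))
for n,(u0,u1,v0,v1) in dict(top=(230,325,200,335),side=(245,365,205,270)).items():
    im=I[n]; p=cloud(im); g=im['frame'].mean(-1)
    m=np.zeros(g.shape,bool); m[v0:v1,u0:u1]=1
    # intersect dark pixel rays with z=.053
    m&=(g<45)&(abs(p[...,2]-.052)<.008)
    q=p[m]; e=im['eye']; q=e+(q-e)*((.053-e[2])/(q[:,2]-e[2]))[:,None]
    for x0 in ([.515,.1,1.58,.004],): print(n,m.sum(),fitrect(q[:,:2],x0))
# lid plane (side)
im=I['side'];p=cloud(im)[155:205,258:350].reshape(-1,3);c=p.mean(0);w=np.linalg.svd(p-c)[2][2];print('lid plane',c,w)
E
python3 fit.py
```

```text
top 435 (array([0.51481066, 0.10261936, 1.615048  , 0.00420574]), np.float64(0.7017184717999364))
side 125 (array([0.51166718, 0.09843182, 1.60915084, 0.00448723]), np.float64(0.8853802531571808))
lid plane [0.50983698 0.22572635 0.15342443] [-0.00696593 -0.52009545 -0.85407974]
```

```bash
cat >> h.py <<'E'
def go(pos,yaw=None):
    """print the tool-frame shift/turn (in units) to reach pos with tool down, tool x at yaw deg"""
    s=env.observe();R=s['tool_rot'];d=np.array(pos)-s['position']
    y0=np.degrees(np.arctan2(R[1,0],R[0,0]))
    print('t',s['time_s'],'pos',s['position'].round(4),'yaw',y0.round(2),'shift units',(R.T@d/.05).round(2),'turn',None if yaw is None else round(-(yaw-y0)/8,3),'F',s['ft_force'].round(1),'w',round(s['grip_width'],4))
E
python3 -c "
from h import *
print(env.tip_reach);go([.557,-.333,.13],53)"
```

```text
0.017
t 0.1 pos [ 0.176  -0.5208  0.2478] yaw 18.67 shift units [ 8.42 -1.12  2.36] turn -4.292 F [-0.2  0.2 -0.7] w 0.0854
```

>>> move_arm --motion '[[[0.7, -0.09, 0.2], [0, 0, 0]], [[0.7, -0.09, 0.2], [0, 0, 0]], [[0.7, -0.09, 0.2], [0, 0, 0]], [[0.7, -0.09, 0.2], [0, 0, 0]], [[0.7, -0.09, 0.2], [0, 0, 0]], [[0.7, -0.09, 0.2], [0, 0, 0]], [[0.7, -0.09, 0.2], [0, 0, 0]], [[0.7, -0.09, 0.2], [0, 0, 0]], [[0.7, -0.09, 0.2], [0, 0, 0]], [[0.7, -0.09, 0.2], [0, 0, 0]], [[0.7, -0.09, 0.2], [0, 0, 0]], [[0.7, -0.09, 0.2], [0, 0, 0]], [[0, 0, 0], [0, 0, -0.86]], [[0, 0, 0], [0, 0, -0.86]], [[0, 0, 0], [0, 0, -0.86]], [[0, 0, 0], [0, 0, -0.86]], [[0, 0, 0], [0, 0, -0.86]], [[0, 0, 0], [0, 0, 0]]]' --claw 0 --force 30

```text
time_s: 1.9
position: [0.5565, -0.3353, 0.1279]
tool_rot: [[0.6, 0.8, -0.001], [0.8, -0.6, 0.001], [0.0, -0.001, -1.0]]
ft_force: [-0.9, 0.3, 0.1]
grip_width: 0.0856
gripper_force: 0.0
```

>>> move_arm --motion '[[[0, 0, 0.4], [0, 0, 0]], [[0, 0, 0.4], [0, 0, 0]], [[0, 0, 0.4], [0, 0, 0]], [[0, 0, 0.4], [0, 0, 0]], [[0, 0, 0.25], [0, 0, 0]], [[0, 0, 0.2], [0, 0, 0]], [[0, 0, 0], [0, 0, 0]]]'

```text
time_s: 2.6
position: [0.5563, -0.3352, 0.0247]
tool_rot: [[0.602, 0.799, -0.001], [0.799, -0.602, 0.001], [0.0, -0.002, -1.0]]
ft_force: [-0.2, -0.5, -0.5]
grip_width: 0.0854
gripper_force: 0.0
```

```bash
python3 -c "
from h import *
import cv2
a=shot('side')['frame'][230:410,250:450,::-1];cv2.imwrite('pics/c2.png',cv2.resize(a,None,fx=3,fy=3,interpolation=2));go([.557,-.333,.025],53)"
```

```text
t 2.65 pos [ 0.5566 -0.3355  0.0257] yaw 53.02 shift units [ 0.04 -0.02  0.01] turn 0.002 F [-0.3 -1.  -0. ] w 0.0855
```

View pics/c2.png

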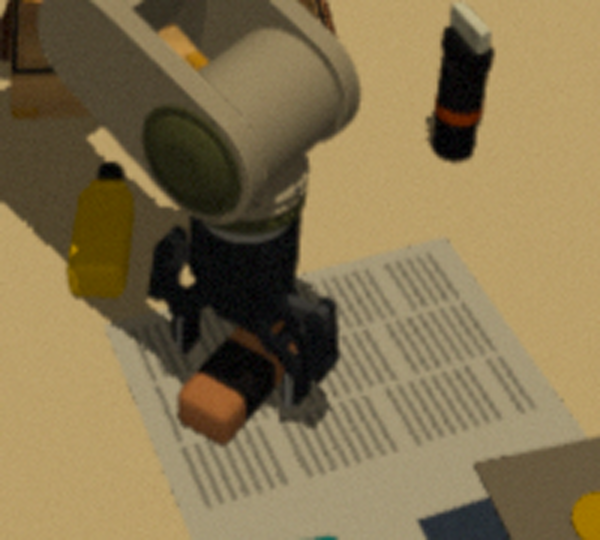

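The fingers straddle the bottle body around (245,350) in the crop, one on each side. Closing.

>>> move_arm --motion '[[[0, 0, 0], [0, 0, 0]], [[0, 0, 0], [0, 0, 0]], [[0, 0, 0], [0, 0, 0]], [[0, 0, 0], [0, 0, 0]], [[0, 0, 0], [0, 0, 0]], [[0, 0, 0], [0, 0, 0]], [[0, 0, 0], [0, 0, 0]], [[0, 0, 0], [0, 0, 0]]]' --claw 1 --force 30

```text
time_s: 3.45
position: [0.5569, -0.3357, 0.0266]
tool_rot: [[0.601, 0.799, 0.001], [0.799, -0.601, -0.001], [-0.0, 0.001, -1.0]]
ft_force: [-0.6, 0.3, 5.5]
grip_width: 0.0452
gripper_force: 33.2
```

>>> move_arm --motion '[[[0, 0, -0.2], [0, 0, 0]], [[0, 0, -0.4], [0, 0, 0]], [[0, 0, -0.5], [0, 0, 0]], [[0, 0, -0.5], [0, 0, 0]], [[0, 0, -0.5], [0, 0, 0]], [[0, 0, -0.4], [0, 0, 0.3]], [[0, 0, 0], [0, 0, 0.75]], [[0, 0, 0], [0, 0, 0.75]], [[0, 0, 0], [0, 0, 0.75]], [[0, 0, 0], [0, 0, 0.75]], [[0, 0, 0], [0, 0, 0.75]], [[0, 0, 0], [0, 0, 0.75]], [[0, 0, 0], [0, 0, 0.75]], [[0, 0, 0], [0, 0, 0.75]], [[0, 0, 0], [0, 0, 0]], [[0, 0, 0], [0, 0, 0]]]'

```text
time_s: 5.05
position: [0.5565, -0.3354, 0.1509]
tool_rot: [[0.999, 0.049, -0.0], [0.049, -0.999, 0.0], [-0.0, -0.0, -1.0]]
ft_force: [0.1, 0.2, -1.7]
grip_width: 0.0452
gripper_force: 32.3
```

```bash
python3 -c "
from h import *
go([.547,.069,.15],2.4)"
```

```text
t 5.05 pos [ 0.5565 -0.3354  0.1509] yaw 2.83 shift units [ 0.21 -8.09  0.02] turn 0.053 F [ 0.1  0.2 -1.7] w 0.0452
```

>>> move_arm --motion '[[[0.02, -0.3, 0], [0, 0, 0.05]], [[0.02, -0.6, 0], [0, 0, 0]], [[0.02, -0.7, 0], [0, 0, 0]], [[0.02, -0.7, 0], [0, 0, 0]], [[0.02, -0.7, 0], [0, 0, 0]], [[0.02, -0.7, 0], [0, 0, 0]], [[0.02, -0.7, 0], [0, 0, 0]], [[0.02, -0.7, 0], [0, 0, 0]], [[0.02, -0.7, 0], [0, 0, 0]], [[0, -0.7, 0], [0, 0, 0]], [[0, -0.7, 0], [0, 0, 0]], [[0, -0.5, 0], [0, 0, 0]], [[0, -0.39, 0], [0, 0, 0]], [[0, 0, 0], [0, 0, 0]], [[0, 0, 0], [0, 0, 0]]]'

```text
time_s: 6.55
position: [0.5491, 0.0696, 0.1509]
tool_rot: [[0.999, 0.041, -0.0], [0.041, -0.999, -0.0], [-0.0, 0.0, -1.0]]
ft_force: [-0.6, 0.3, -1.5]
grip_width: 0.0459
gripper_force: 32.3
```

```bash
python3 -c "
from h import *
import cv2
im=shot('side');a=im['frame'][120:320,220:440,::-1];cv2.imwrite('pics/c3.png',cv2.resize(a,None,fx=3,fy=3,interpolation=2));go([.547,.069,.036],2.4)
p=cloud(im);f=im['frame'].astype(int);m=(f[...,0]>f[...,2]*1.9)&(f[...,0]>90)&(p[...,2]>.11)&(p[...,2]<.2)&(abs(p[...,1]-.07)<.06);q=p[m];print(m.sum(),q.min(0) if m.any() else 0,q.max(0) if m.any() else 0)"
```

```text
t 6.6 pos [0.5493 0.069  0.1509] yaw 2.31 shift units [-0.05 -0.    2.3 ] turn -0.012 F [ 0.  -0.1 -0.9] w 0.0454
170 [0.49619659 0.03972549 0.14098365] [0.60517085 0.08561698 0.16234331]
```

View pics/c3.png

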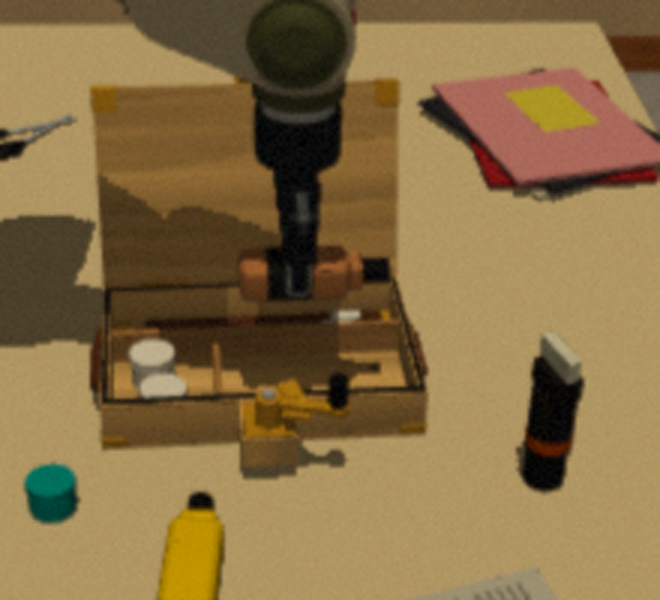

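>>> move_arm --motion '[[[0, 0, 0.2], [0, 0, 0]], [[0, 0, 0.3], [0, 0, 0]], [[0, 0, 0.3], [0, 0, 0]], [[0, 0, 0.3], [0, 0, 0]], [[0, 0, 0.3], [0, 0, 0]], [[0, 0, 0.3], [0, 0, 0]], [[0, 0, 0.2], [0, 0, 0]], [[0, 0, 0.1], [0, 0, 0]], [[0, 0, 0.1], [0, 0, 0]], [[0, 0, 0.06], [0, 0, 0]], [[0, 0, 0.04], [0, 0, 0]], [[0, 0, 0.04], [0, 0, 0]], [[0, 0, 0], [0, 0, 0]], [[0, 0, 0], [0, 0, 0]]]'

```text
time_s: 8.0
position: [0.5496, 0.0691, 0.039]
tool_rot: [[0.999, 0.04, 0.0], [0.04, -0.999, -0.0], [0.0, 0.0, -1.0]]
ft_force: [0.0, 0.0, -1.2]
grip_width: 0.0453
gripper_force: 32.3
```

>>> move_arm --motion '[[[0, 0, 0.03], [0, 0, 0]], [[0, 0, 0.02], [0, 0, 0]], [[0, 0, 0.02], [0, 0, 0]], [[0, 0, 0.02], [0, 0, 0]], [[0, 0, 0], [0, 0, 0]], [[0, 0, 0], [0, 0, 0]]]'

```text
time_s: 8.6
position: [0.5495, 0.0691, 0.0346]
tool_rot: [[0.999, 0.04, 0.0], [0.04, -0.999, -0.0], [0.0, 0.0, -1.0]]
ft_force: [-2.4, -0.1, 4.2]
grip_width: 0.0454
gripper_force: 33.0
```

>>> move_arm --motion '[[[0, 0, 0], [0, 0, 0]], [[0, 0, 0], [0, 0, 0]], [[0, 0, 0], [0, 0, 0]], [[0, 0, 0], [0, 0, 0]], [[0, 0, 0], [0, 0, 0]]]' --claw 0.3

```text
time_s: 9.1
position: [0.5495, 0.0691, 0.0343]
tool_rot: [[0.999, 0.04, -0.0], [0.04, -0.999, 0.0], [-0.0, -0.0, -1.0]]
ft_force: [0.3, -0.0, -0.2]
grip_width: 0.0596
gripper_force: 0.0
```

>>> move_arm --motion '[[[0, 0, -0.1], [0, 0, 0]], [[0, 0, -0.2], [0, 0, 0]], [[0, 0, -0.4], [0, 0, 0]], [[0, 0, -0.6], [0, 0, 0]], [[0, 0, -0.8], [0, 0, 0]], [[0, 0, -0.8], [0, 0, 0]], [[0, 0, -0.8], [0, 0, 0]], [[0, 0, -0.8], [0, 0, 0]], [[0, 0, -0.8], [0, 0, 0]], [[0, 0, 0], [0, 0, 0]]]'

```text
time_s: 10.1
position: [0.5505, 0.0691, 0.3059]
tool_rot: [[0.999, 0.04, 0.011], [0.04, -0.999, -0.001], [0.011, 0.001, -1.0]]
ft_force: [0.2, -0.1, 0.3]
grip_width: 0.06
gripper_force: 0.0
```

```bash
python3 -c "
from h import *
im=shot('side','s4.png');p=cloud(im);f=im['frame'].astype(int)
m=(f[...,0]>f[...,2]*1.9)&(f[...,0]>60)&(p[...,2]>.02)&(p[...,2]<.07)&(abs(p[...,1]-.07)<.035)&(p[...,0]>.48)
q=p[m];print(m.sum(),np.percentile(q,[2,50,98],axis=0).round(4))
cv2.imwrite('pics/c4.png',cv2.resize(im['frame'][120:290,220:440,::-1],None,fx=3.5,fy=3.5,interpolation=2));go([0,0,0],0)
print(env.observe()['q'].round(1))"
```

```text
352 [[0.4951 0.0428 0.0229]
 [0.571  0.0599 0.0402]
 [0.6707 0.1017 0.0499]]
t 10.15 pos [0.5498 0.0691 0.3026] yaw 2.27 shift units [-11.08   0.94   5.98] turn 0.284 F [-0.4 -0.3 -0.6] w 0.0599
[-5.1 20.3 67.8  0.  91.6 82.7]
```

View pics/c4.png

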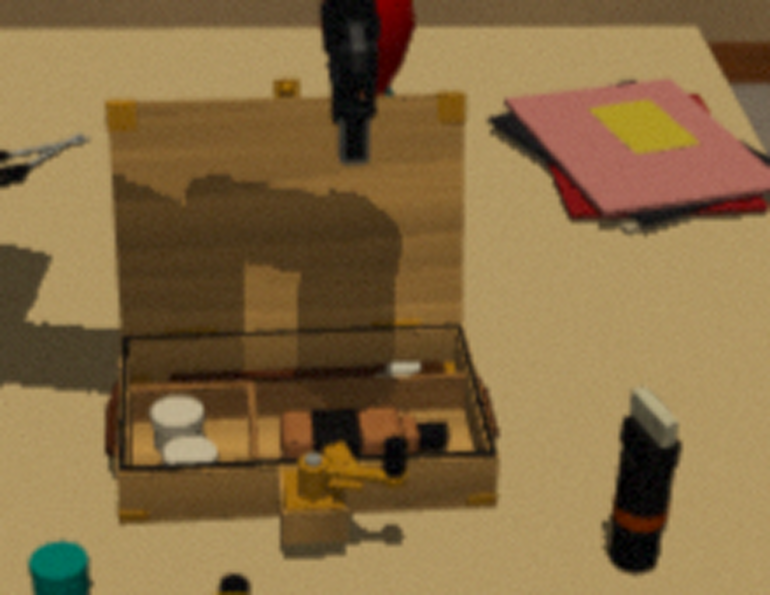

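The bottle lies flat in the bay below the rim. Next I go behind the lid with closed fingers.

>>> move_arm --motion '[[[-0.2, 0, -0.3], [0, 0, 0]], [[-0.4, 0, -0.3], [0, 0, 0]], [[-0.4, -0.2, -0.1], [0, 0, 0]], [[-0.4, -0.4, 0], [0, 0, 0]], [[-0.4, -0.5, 0], [0, 0, 0]], [[-0.4, -0.6, 0], [0, 0, 0]], [[0, -0.6, 0], [0, 0, 0]], [[0, -0.6, 0], [0, 0, 0]], [[0, -0.6, 0], [0, 0, 0]], [[0, -0.6, 0], [0, 0, 0]], [[0, -0.5, 0], [0, 0, 0]], [[0, -0.22, 0], [0, 0, 0]], [[0, 0, 0], [0, 0, 0]], [[0, 0, 0], [0, 0, 0]]]' --claw 1

```text
time_s: 11.55
position: [0.4299, 0.3047, 0.3343]
tool_rot: [[0.999, 0.039, -0.001], [0.039, -0.999, -0.001], [-0.001, 0.001, -1.0]]
ft_force: [0.4, -0.0, -0.3]
grip_width: -0.0002
gripper_force: 0.0
```

```bash
python3 -c "
from h import *
im=shot('side','s5.png');t=shot('top','t5.png')
cv2.imwrite('pics/c5.png',np.hstack([cv2.resize(im['frame'][60:300,200:420,::-1],(400,436)),cv2.resize(t['frame'][150:370,60:280,::-1],(400,436))]));go([.43,.305,.232],2.4)"
```

```text
t 11.65 pos [0.4302 0.3045 0.3345] yaw 2.2 shift units [-0.   -0.01  2.05] turn -0.025 F [-0.8 -0.4  1. ] w -0.0002
```

View pics/c5.png

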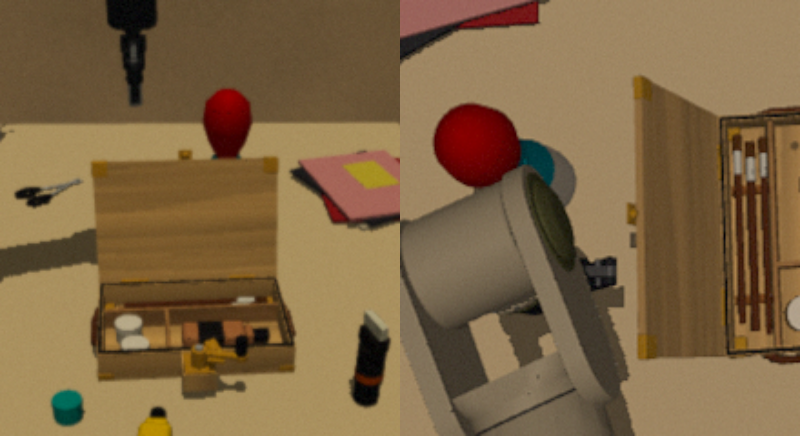

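>>> move_arm --motion '[[[0, 0, 0.3], [0, 0, 0]], [[0, 0, 0.4], [0, 0, 0]], [[0, 0, 0.5], [0, 0, 0]], [[0, 0, 0.5], [0, 0, 0]], [[0, 0, 0.3], [0, 0, 0]], [[0, 0.1, 0], [0, 0, 0]], [[0, 0.2, 0], [0, 0, 0]], [[0, 0.2, 0], [0, 0, 0]], [[0, 0.2, 0], [0, 0, 0]], [[0, 0.2, 0], [0, 0, 0]], [[0, 0.2, 0], [0, 0, 0]], [[0, 0.2, 0], [0, 0, 0]], [[0, 0.2, 0], [0, 0, 0]], [[0, 0.2, 0], [0, 0, 0]], [[0, 0.2, 0], [0, 0, 0]], [[0, 0.2, 0], [0, 0, 0]], [[0, 0.2, 0], [0, 0, 0]]]'

```text
time_s: 13.35
position: [0.4344, 0.1897, 0.2338]
tool_rot: [[0.999, 0.04, -0.001], [0.04, -0.999, -0.0], [-0.001, 0.0, -1.0]]
ft_force: [0.7, 3.0, -1.8]
grip_width: 0.0003
gripper_force: 1.2
```

```bash
python3 -c "
from h import *
im=shot('top');p=cloud(im);q=p[185:340,150:330].reshape(-1,3);q=q[(q[:,2]>.2)&(q[:,2]<.275)&(q[:,0]>.47)];print(len(q),np.percentile(q,[5,50,95],axis=0).round(3));go([.43,.2,.24],2.4)"
```

```text
363 [[0.521 0.17  0.244]
 [0.591 0.176 0.248]
 [0.656 0.183 0.252]]
t 13.4 pos [0.4345 0.1887 0.2339] yaw 2.22 shift units [-0.08 -0.23 -0.12] turn -0.022 F [ 1.3  0.1 -0.1] w -0.0
```

>>> move_arm --motion '[[[0, 0.27, 0.07], [0, 0, 0]], [[0, 0.27, 0.07], [0, 0, 0]], [[0, 0.3, 0.13], [0, 0, 0]], [[0, 0.3, 0.13], [0, 0, 0]], [[0, 0.28, 0.2], [0, 0, 0]], [[0, 0.28, 0.2], [0, 0, 0]], [[0, 0.23, 0.25], [0, 0, 0]], [[0, 0.23, 0.25], [0, 0, 0]], [[0, 0.18, 0.28], [0, 0, 0]], [[0, 0.18, 0.28], [0, 0, 0]], [[0, 0.08, 0.21], [0, 0, 0]], [[0, 0.08, 0.21], [0, 0, 0]], [[0, 0.08, 0.21], [0, 0, 0]], [[0, 0.02, 0.11], [0, 0, 0]], [[0, 0.02, 0.11], [0, 0, 0]], [[0, 0, 0], [0, 0, 0]]]'

```text
time_s: 15.0
position: [0.4399, 0.0505, 0.0983]
tool_rot: [[0.999, 0.039, -0.001], [0.039, -0.999, -0.0], [-0.001, -0.0, -1.0]]
ft_force: [-0.2, -0.1, -0.6]
grip_width: -0.0001
gripper_force: 0.0
```

>>> move_arm --motion '[[[0, 0, 0.07], [0, 0, 0]], [[0, 0, 0.07], [0, 0, 0]], [[0, 0, 0.06], [0, 0, 0]], [[0, 0, 0.05], [0, 0, 0]], [[0, 0, 0.05], [0, 0, 0]], [[0, 0, 0.03], [0, 0, 0]], [[0, 0, 0], [0, 0, 0]]]'

```text
time_s: 15.7
position: [0.4401, 0.0508, 0.0821]
tool_rot: [[0.999, 0.04, -0.0], [0.04, -0.999, 0.0], [-0.0, -0.0, -1.0]]
ft_force: [-0.5, -0.5, 0.6]
grip_width: 0.0001
gripper_force: 0.0
```

>>> move_arm --motion '[[[0, 0, 0.04], [0, 0, 0]], [[0, 0, 0.03], [0, 0, 0]]]'

```text
time_s: 15.9
position: [0.4402, 0.0506, 0.0789]
tool_rot: [[0.999, 0.04, 0.0], [0.04, -0.999, -0.0], [0.0, 0.0, -1.0]]
ft_force: [-1.7, -1.6, 6.9]
grip_width: 0.0001
gripper_force: 3.3
```

```bash
python3 -c "
from h import *
im=shot('side');p=cloud(im);go([0,0,0],0)
q=p[190:290,230:370].reshape(-1,3);q=q[(abs(q[:,1]-.06)<.08)&(q[:,0]>.5)&(q[:,0]<.65)&(q[:,2]>.03)&(q[:,2]<.13)]
for a in np.arange(-.02,.2,.02):
    s=q[abs(q[:,1]-a)<.008];print(a.round(2),len(s),np.median(s[:,2]).round(4) if len(s) else 0)
cv2.imwrite('pics/c6.png',cv2.resize(im['frame'][120:300,220:440,::-1],None,fx=3,fy=3,interpolation=2))"
```

```text
t 15.95 pos [0.4402 0.0506 0.0788] yaw 2.27 shift units [-8.84  0.66  1.57] turn 0.284 F [-0.8 -1.2  4.4] w 0.0001
-0.02 22 0.0742
0.0 273 0.0512
0.02 156 0.0618
0.04 178 0.0611
0.06 157 0.0607
0.08 164 0.0606
0.1 156 0.0603
0.12 147 0.06
0.14 80 0.0596
0.16 0 0
0.18 0 0
```

View pics/c6.png

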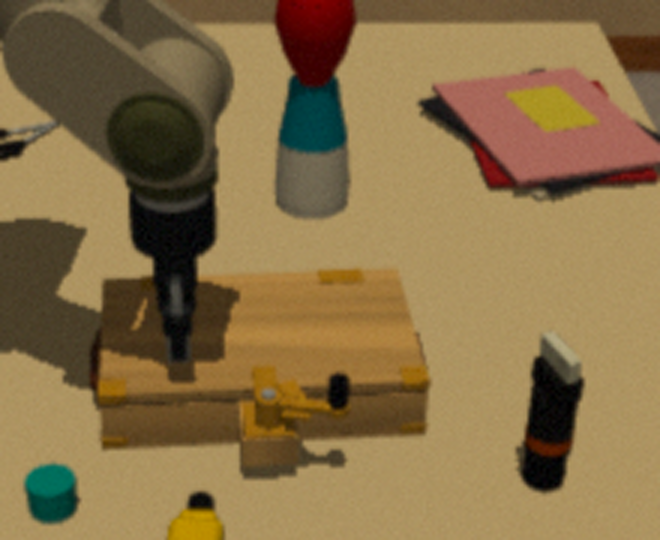

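The lid lies on the seal, sloping up about 0.018 rad, and the cam is still along the front. Next, the cam knob.

>>> move_arm --motion '[[[0, 0, -0.3], [0, 0, 0]], [[0, 0, -0.5], [0, 0, 0]], [[0, 0, -0.5], [0, 0, 0]], [[0, 0, -0.5], [0, 0, 0]], [[0.45, 0.35, 0], [0, 0, 0]], [[0.45, 0.35, 0], [0, 0, 0]], [[0.45, 0.35, 0], [0, 0, 0]], [[0.45, 0.35, 0], [0, 0, 0]], [[0.45, 0.35, 0], [0, 0, 0]], [[0.45, 0.33, 0], [0, 0, 0]], [[0, 0, 0], [0, 0, 0.62]], [[0, 0, 0], [0, 0, 0.62]], [[0, 0, 0], [0, 0, 0.62]], [[0, 0, 0], [0, 0, 0]], [[0, 0, 0], [0, 0, 0]]]' --claw 0.4 --force 20

```text
time_s: 17.45
position: [0.5791, -0.0478, 0.1687]
tool_rot: [[0.976, -0.216, -0.0], [-0.216, -0.976, 0.0], [-0.0, -0.0, -1.0]]
ft_force: [0.2, 0.3, 0.8]
grip_width: 0.0512
gripper_force: 0.0
```

```bash
python3 -c "
from h import *
im=shot('side');p=cloud(im);f=im['frame'].astype(int)
m=(f.sum(-1)<150)&(p[...,2]>.078)&(p[...,2]<.112)&(np.hypot(p[...,0]-.579,p[...,1]+.05)<.025);q=p[m];print('knob',m.sum(),q.mean(0) if len(q) else 0,np.ptp(q,axis=0) if len(q) else 0)
cv2.imwrite('pics/c7.png',cv2.resize(im['frame'][160:300,240:420,::-1],None,fx=4,fy=4,interpolation=2));go([.579,-.048,.1],-12.6)
q=p[190:290,230:370].reshape(-1,3);q=q[(q[:,0]>.39)&(q[:,0]<.5)&(q[:,2]>.05)&(q[:,2]<.08)&(q[:,1]>.015)&(q[:,1]<.19)];print('lid slope',np.polyfit(q[:,1],q[:,2],1))"
```

```text
knob 72 [ 0.57813325 -0.05259768  0.09546026] [0.02304499 0.02005424 0.02990368]
t 17.5 pos [ 0.5791 -0.0478  0.1687] yaw -12.49 shift units [-0.    0.01  1.37] turn 0.014 F [ 0.1 -0.5  0.7] w 0.0512
lid slope [-0.01293916  0.06178665]
```

View pics/c7.png

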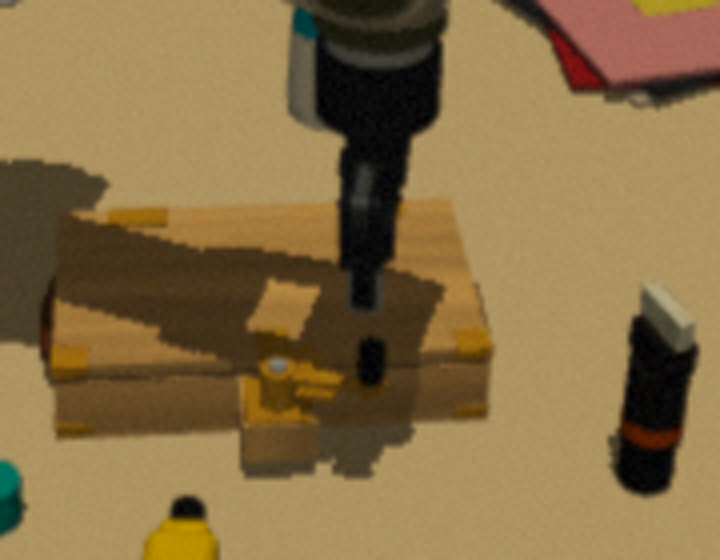

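The lid stays down (slope about 0.013). The knob at about (371,362) in the crop is under the gripper. Descend and grip lightly.

>>> move_arm --motion '[[[0, 0, 0.3], [0, 0, 0]], [[0, 0, 0.4], [0, 0, 0]], [[0, 0, 0.3], [0, 0, 0]], [[0, 0, 0.2], [0, 0, 0]], [[0, 0, 0.15], [0, 0, 0]], [[0, 0, 0], [0, 0, 0]]]'

```text
time_s: 18.1
position: [0.579, -0.0478, 0.1007]
tool_rot: [[0.976, -0.218, -0.001], [-0.218, -0.976, 0.0], [-0.001, -0.0, -1.0]]
ft_force: [-0.3, -0.1, 0.5]
grip_width: 0.0513
gripper_force: 0.0
```

>>> move_arm --motion '[[[0, 0, 0], [0, 0, 0]], [[0, 0, 0], [0, 0, 0]], [[0, 0, 0], [0, 0, 0]], [[0, 0, 0], [0, 0, 0]], [[0, 0, 0], [0, 0, 0]]]' --claw 1 --force 20

```text
time_s: 18.6
position: [0.5798, -0.0468, 0.1022]
tool_rot: [[0.976, -0.218, 0.002], [-0.218, -0.976, 0.002], [0.002, -0.002, -1.0]]
ft_force: [2.3, 6.8, 2.3]
grip_width: 0.017
gripper_force: 21.6
```

```bash
python3 -c "
from h import *
go([.579,-.048,.1],-12.6)
r=62;a=6.0
print('row at 6deg: shift mm tool x,y',[ (r*(np.cos(np.radians(a))-1)).round(3),(-r*np.sin(np.radians(a))).round(3)])"
```

```text
t 18.6 pos [ 0.5798 -0.0468  0.1022] yaw -12.59 shift units [-0.01  0.03  0.04] turn 0.001 F [2.3 6.8 2.3] w 0.017
row at 6deg: shift mm tool x,y [np.float64(-0.34), np.float64(-6.481)]
```

>>> move_arm --motion '[[[-0.007, -0.13, 0], [0, 0, -0.75]], [[-0.007, -0.13, 0], [0, 0, -0.75]], [[-0.007, -0.13, 0], [0, 0, -0.75]], [[-0.007, -0.13, 0], [0, 0, -0.75]], [[-0.007, -0.13, 0], [0, 0, -0.75]], [[-0.007, -0.13, 0], [0, 0, -0.75]], [[-0.007, -0.13, 0], [0, 0, -0.75]], [[-0.007, -0.13, 0], [0, 0, -0.75]], [[0, 0, 0], [0, 0, 0]]]'

```text
time_s: 19.5
position: [0.5698, 0.0022, 0.1023]
tool_rot: [[0.814, 0.581, 0.003], [0.581, -0.814, -0.0], [0.002, 0.002, -1.0]]
ft_force: [3.4, 2.1, 2.9]
grip_width: 0.0166
gripper_force: 21.6
```

```bash
cat > k.py <<'E'
from h import *
s=env.observe();R=s['tool_rot'];P=np.array([.5187,-.0344]);d=s['position'][:2]-P
print('r',np.hypot(*d).round(4),'ang',np.degrees(np.arctan2(d[1],d[0])).round(2),'q',(np.arctan2(d[1],d[0])-1.612+1.833).round(3),'F tool',(R.T@s['ft_force']).round(1));go([0,0,0],0)
E
python3 k.py
```

```text
r 0.0628 ang 35.65 q 0.843 F tool [ 4.   0.3 -2.9]
t 19.5 pos [0.5698 0.0022 0.1023] yaw 35.49 shift units [-9.31 -6.58  2.01] turn 4.436 F [3.4 2.1 2.9] w 0.0166
```

>>> move_arm --motion '[[[-0.005, -0.13, 0], [0, 0, -0.75]], [[-0.005, -0.13, 0], [0, 0, -0.75]], [[-0.005, -0.13, 0], [0, 0, -0.75]], [[-0.005, -0.13, 0], [0, 0, -0.75]], [[-0.005, -0.13, 0], [0, 0, -0.75]], [[0, 0, 0], [0, 0, 0]]]'

```text
time_s: 20.1
position: [0.545, 0.0223, 0.1022]
tool_rot: [[0.418, 0.909, 0.002], [0.909, -0.418, -0.001], [0.0, 0.002, -1.0]]
ft_force: [2.0, -1.5, 4.7]
grip_width: 0.0168
gripper_force: 21.9
```

```bash
python3 k.py
```

```text
r 0.0625 ang 65.07 q 1.357 F tool [-0.5  2.4 -4.7]
t 20.1 pos [0.545  0.0223 0.1022] yaw 65.32 shift units [-4.96 -9.72  2.02] turn 8.165 F [ 2.  -1.5  4.7] w 0.0168
```

>>> move_arm --motion '[[[-0.006, -0.13, 0], [0, 0, -0.75]], [[-0.006, -0.13, 0], [0, 0, -0.75]], [[-0.006, -0.13, 0], [0, 0, -0.75]], [[-0.006, -0.13, 0], [0, 0, -0.75]], [[-0.003, -0.067, 0], [0, 0, -0.39]], [[0, 0, 0], [0, 0, 0]], [[0, 0, 0], [0, 0, 0]]]'

```text
time_s: 20.8
position: [0.5171, 0.0273, 0.1021]
tool_rot: [[-0.039, 0.999, 0.002], [0.999, 0.039, -0.002], [-0.002, 0.002, -1.0]]
ft_force: [1.7, -5.2, 6.8]
grip_width: 0.0173
gripper_force: 22.1
```

```bash
python3 k.py
```

```text
r 0.0618 ang 91.52 q 1.818 F tool [-5.2  1.5 -6.8]
t 20.8 pos [0.5171 0.0273 0.1021] yaw 92.26 shift units [ -0.14 -10.36   2.02] turn 11.533 F [ 1.7 -5.2  6.8] w 0.0173
```

Now at q ≈ 1.82. Release, rise and verify.

>>> move_arm --motion '[[[0, 0, 0], [0, 0, 0]], [[0, 0, 0], [0, 0, 0]], [[0, 0, 0], [0, 0, 0]], [[0, 0, 0], [0, 0, 0]]]' --claw 0.5

```text
time_s: 21.2
position: [0.5159, 0.0284, 0.101]
tool_rot: [[-0.043, 0.999, -0.001], [0.999, 0.043, 0.0], [0.0, -0.001, -1.0]]
ft_force: [0.4, -0.7, -0.6]
grip_width: 0.0424
gripper_force: 0.0
```

>>> move_arm --motion '[[[0, 0, -0.2], [0, 0, 0]], [[0, 0, -0.4], [0, 0, 0]], [[0, 0, -0.8], [0, 0, 0]], [[0, 0, -0.8], [0, 0, 0]], [[0, 0, -0.8], [0, 0, 0]], [[-0.6, 0, -0.3], [0, 0, 0]], [[0, 0.8, 0], [0, 0, 0]], [[0, -0.8, 0], [0, 0, 0]], [[0, -0.8, 0], [0, 0, 0]], [[0, -0.8, 0], [0, 0, 0]], [[0, -0.8, 0], [0, 0, 0]], [[0, 0, 0], [0, 0, 0]], [[0, 0, 0], [0, 0, 0]]]'

```text
time_s: 22.5
position: [0.3973, -0.0069, 0.2673]
tool_rot: [[-0.043, 0.999, 0.002], [0.999, 0.043, -0.001], [-0.001, 0.002, -1.0]]
ft_force: [-0.1, 0.1, -0.3]
grip_width: 0.0428
gripper_force: 0.0
```

```bash
python3 -c "
from h import *
im=shot('side');t=shot('top');p=cloud(im);go([0,0,0],0)
cv2.imwrite('pics/c8.png',np.hstack([cv2.resize(im['frame'][170:290,240:380,::-1],(420,360)),cv2.resize(t['frame'][180:340,190:350,::-1],(360,360))]))
q=p[190:290,230:370].reshape(-1,3);q=q[(abs(q[:,0]-.51)>.05)&(q[:,0]>.39)&(q[:,0]<.65)&(q[:,2]>.05)&(q[:,2]<.08)&(q[:,1]>.015)&(q[:,1]<.19)];print('lid',np.polyfit(q[:,1],q[:,2],1))
for n,i in(('side',im),('top',t)):
    p=cloud(i);m=(i['frame'].astype(int).sum(-1)<150)&(p[...,2]>.082)&(p[...,2]<.115)&(np.hypot(p[...,0]-.516,p[...,1]-.027)<.035);q=p[m];print(n,m.sum(),(q.min(0)+q.max(0))/2 if len(q) else 0)"
```

```text
t 22.6 pos [ 0.3983 -0.007   0.2668] yaw 92.5 shift units [ 0.49 -7.96  5.33] turn 11.563 F [0.3 0.6 0.7] w 0.0429
lid [0.00078897 0.05903232]
side 60 [0.51403276 0.02254331 0.09557094]
top 49 [0.5161908  0.03095328 0.09738353]
```

View pics/c8.png

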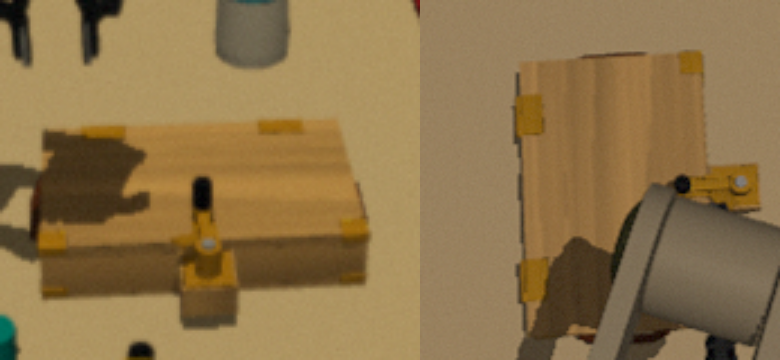

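The lid is flat (slope about 0) and the lever points straight across at (202,192)–(207,245) in the left crop. The robot is clear, so I am handing in.

```bash
python3 -c "
from rig import env
print(env.close_job())"
```

```text
the job is handed in; nothing more can be done
None
```

The bottle lies flat in its bay, the lid is shut on its seal, the cam lever points straight across the box (about 1.82 rad), and the job was handed in at about 22.6 s; the hand-in call gave no verdict.

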